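# Scan the bracket's weld seam with the sprung pencil probe

## Robot

A 7-joint arm with a two-finger parallel gripper is mounted at the origin on the work surface. World frame = base frame: x ahead of the robot, y to its left, z up, the work surface at z = 0. Lengths are in m, angles in rad, forces in N, time in s.
With the tool pointing down it reaches from about 0.425 to 0.875 m from the base axis. Payload 4.7 kg.
Tool frame: the origin (TCP) lies on the centre line of the jaws, within the pads' length; the fingertips stand 14 mm ahead of it and the grasp point (between the pads) lies 5 mm behind it; z points along the fingers, y is the line along which they close (so a half turn about z gives the same grasp; the last joint's range is limited). The gripper opens to 87 mm and grips with 3 to 60 N. Pads are 19 mm wide; open, the fingers measure 117 mm over their backs; the gripper's body (75 mm by 190 mm) begins 51 mm behind the grasp point.
Start: joints at [-1.235, 0.321, -0.07, 1.45, 0.023, 1.371, -0.057], TCP at [0.206, 0.617, 0.237] pointing down, gripper open.
Joint ranges: [-2.86, 2.86], [-0.3, 2.09], [-1.38, 1.24], [0.06, 2.45], [-1.56, 4.7], [0.09, 2.05], [-2.69, 2.69]. Speed limits (rad/s): [2.57, 2.57, 3.14, 3.14, 3.14, 3.14, 3.14].

## Interface

Orientations are given as a rotation vector (axis times angle).
In Python, from bench import ctrl gives the robot as it stands.
- The arm moves only by the tool send_rows, never from a script. Its argument "steps" is a list of rows, each an object of numbers: "tx", "ty", "tz": the shift along the tool's x, y, z in units of 60 mm (1.0 is 60 mm); "turn": the turn about the tool's z in units of 8 degrees (1.0 is 8 degrees); "grip": the opening, from 0 (shut) to 1 (fully open). A call has 1 to 12 rows; each row shifts and turns the commanded pose from where the row before left it, along the tool's axes as they then stand; what a row does not reach is not made up. A row lasts 1/8 s, in which the tool goes at most 62.5 mm and 10.7 degrees, less where a joint would pass 70% of its speed; a pose out of reach is approached as far as the arm can. A call is refused whole if a number of a shift passes 1 or a number of a turn 1, either way. A call with a gripper value outside its range is refused whole. The fingers move at their own pace and stop on an object; "newtons" is the grip in N (left out, the last holds). Time passes only in rows, so rows that do not move let the fingers close. It gives the time, the measured TCP pose, the force, the opening and the grip force at its end, in the units of the state.
- ctrl.get_state(): the state, without advancing time (a new reading comes with each control period).
- ctrl.get_image(name): name is "scene" or "top"; returns a dict with "pixels" (400x640x3 uint8, red, green, blue), "K" (3x3 intrinsics, pixels), "cam_to_world" (4x4, takes a point from camera to world coordinates). Camera axes: x right, y down, z forward; pixel columns grow to the right and rows downward; lengths in m; the calibration is good to about 2 mm. A picture is of the moment at which its call begins. There is no depth.
- ctrl.close_job(): hands the job in; it is judged then, once.
The state is a dict: "time": time; "joint_positions": joint angles; "qd": joint speeds; "joint_torque": joint torques, N m; "position": TCP position; "tool_rot": TCP orientation; "ft_force": force on the tool from outside, world axes, zero at the start; "torque": the same for the moment, N m; "grip_width": opening from 0.0 (shut) to 1.0 (fully open); "grip_force": force on a finger pad.
Only numpy, scipy, OpenCV 4.12 (cv2) and the standard library are available. Lean on these libraries where they do the work, as an engineer would, in place of code of your own. Each camera call takes 0.05 s, during which the arm holds its last target. There are 200 camera calls.

## Task

Take the pencil probe from its slanted rest and scan the weld in the inside corner of the clamped bracket: set its sprung nib into the corner at the open end of the seam, then draw it along in one slow steady pass of about two centimetres a second, round the bend and on until it comes up against the triangular end web. Keep the nib lightly sprung in against both the base plate and the upright flange all the way, never pushed to the end of its spring, and touch the bracket with nothing but the probe; then lay the probe back in both forks of its rest, tip down as it was, and leave everything else on the bench where it is.

Things in the scene. Friction and masses are not known exactly. Their poses are not given: they have to be found in the camera images.
- probe: Loose cordless pencil probe, 0.12 kg: square grey handle 15 x 15 x 112 mm, dark collar, steel nose, sprung ball nib. Origin: grip point on the handle's axis. Frame level when in the rest: z up, y across the handle (grip along y, from above), x the tip's heading; the axis slopes 40 deg down towards the tip. Along the axis from the origin: rear end -60, collar (24 mm dia.) +30 to +36, nib +95 mm
- tip (a point): Centre of the nib's steel ball, 3 mm radius. With the spring out it lies 72.8 mm ahead (x) and 61.1 mm below (z) the probe's origin in the probe's frame. Held at the slope it had in the rest (gripper straight down), the probe suits the seam
- nib (a joint): How far the nib is pushed in along the handle's axis: 0 = out, 0.006 m = end of its spring. Spring: 1 N to start it, then 1 N more per mm. Good working range 0.5 to 5 mm
- rest: Fixed slanted rest: dark base 150 x 80 x 10 mm, two aluminium forks open upwards with flared mouths, 19 mm wide inside, 20 mm deep. Origin: centre of the base's underside. The probe in it has its origin 95 mm above this one, frames parallel, collar bearing on the upper side of the lower fork (lower fork 42 mm along the axis from the probe's origin, upper -47); between the forks the handle is free
- bracket: Fixed fixture with the welded steel bracket strapped on it: olive block 130 (x) x 230 (y) x 30 mm, straps at both y ends (screw heads 51 mm high). Origin: centre of the block's underside. The bracket: base plate, and an upright flange of two legs, 8 mm thick, 36 mm high over the plate, with a 20 deg bend between; the weld lies in their inside corner on the -x side
- base_plate: The bracket's base plate, 110 x 200 x 8 mm, fixed. Origin: centre of its top face, 38 mm above the bracket's origin; axes as the bracket's
- near_leg: First leg of the flange, 65 mm long, as drawn. Origin: the bend, in the seam's corner on the base plate's top. The seam runs along its +y to the open end; its face looks along -x; z up. The weld has pulled the real leg out of line by up to 0.035 rad about the bend, either way (2.3 mm at the open end): only touch tells. It is rigid
- far_leg: Second leg of the flange, 65 mm long, as drawn, turned 20 deg from the first so that its end comes towards the bracket's -x. Origin: the bend, as near_leg's. The seam runs along its -y to the web; its face looks along -x; z up. Pulled out of line in the same way, by up to 0.035 rad about the bend (2.3 mm at the web), whatever the other leg does
- seam_open (a point): Open end of the seam as drawn: corner line of flange face and base plate top at the free end of the first leg. The nib's centre runs 3 mm off each face
- seam_bend (a point): The seam's corner line at the bend, 65 mm from the open end (true, not pulled)
- seam_web (a point): The seam's corner line as drawn where it ends at the web, 65 mm from the bend. The web: triangular plate, 6 mm thick, square to the second leg, 30 mm high at the flange and 30 mm long on the base plate; the nib's centre stops 3 mm short of it
- bush_a: Bystander: loose turned steel bush, 28 mm diameter, 30 mm high, standing; origin under its centre
- bush_b: Bystander: another bush like bush_a
- bush_c: Bystander: small steel bush, 18 mm diameter, 20 mm high, standing on the bracket's base plate about 60 mm in front of the flange
- screwdriver: Bystander: screwdriver lying on the bench
- swab_jar: Bystander: clear open cup, 66 mm across, 55 mm high
- pin_plate: Bystander: cream plastic hole plate 150 x 150 x 24 mm on four feet
- calliper: Bystander: steel calliper lying on the bench, 135 mm long
Things that resemble listed ones, but are neither listed nor needed, are in the scene too. What is meant by the probe is not brown, and is the larger of those in its own colour. What is shaped like the rest but orange or turquoise is not meant.

How it is judged:
By the outcome, as a careful person would: the job done as asked, in the order asked, and still so for the second after the job is handed in, with the robot touching nothing.
It also fails if it takes over 72 s, if anything falls off the work surface, if the arm or the gripper's body presses on something with over 40 N, if the wrist force passes 120 N, or if a joint passes its speed limit or range.

## Working session

There is one attempt and no reset: what is moved stays moved. The work goes in short steps, Python scripts to look and compute and a tool call to move; the robot and the scene stay as the last step left them, time stands still between calls to the robot, and variables do not carry over. Pictures are saved under pics/ and viewed, at most 11 in all, crops included, and the job is handed in when it is done.

Besides the shell and the picture viewer there is one more tool, called after "Emit:" by a JSON object that holds its "fn" and its "kwargs". send_rows: Moves the arm, as the interface text tells. Its arguments: {"type":"object","properties":{"steps":{"type":"array"},"newtons":{"type":"number"}},"required":["steps"]}

```bash
mkdir -p pics; ls; python3 - <<'E'
from bench import ctrl
import cv2,numpy as np
for n in("scene","top"):
    d=ctrl.get_image(n);cv2.imwrite(f"pics/{n}0.png",d["pixels"][:,:,::-1]);np.savez(f"{n}0.npz",**d)
    print(n,d["K"].tolist(),np.round(d["cam_to_world"],4).tolist())
s=ctrl.get_state();print({k:np.round(v,4).tolist() for k,v in s.items()})
E
```

```text
pics
scene [[413.3938247965805, 0.0, 320.4616904349938], [0.0, 413.3938247965805, 197.94583033226618], [0.0, 0.0, 1.0]] [[0.8534, 0.3208, -0.4107, 1.01], [0.5209, -0.5517, 0.6514, -0.8553], [-0.0176, -0.7698, -0.638, 0.8757], [0.0, 0.0, 0.0, 1.0]]
top [[501.60336536076744, 0.0, 316.75931892817226], [0.0, 501.60336536076744, 193.2161698625623], [0.0, 0.0, 1.0]] [[0.0054, -0.9821, 0.1885, 0.1859], [-1.0, -0.0052, 0.0013, -0.0596], [-0.0003, -0.1885, -0.9821, 1.667], [0.0, 0.0, 0.0, 1.0]]
{'time': 0.1, 'joint_positions': [-1.2349, 0.3217, -0.0701, 1.4516, 0.0226, 1.3708, -0.0569], 'qd': [0.0, -0.0023, 0.0003, -0.003, -0.0009, -0.0004, 0.0002], 'joint_torque': [-0.0002, -49.2576, -0.406, -31.34, -0.0641, 0.0395, 0.0001], 'position': [0.2055, 0.6162, 0.2356], 'tool_rot': [-0.5033, -3.1008, 0.0027], 'ft_force': [-0.463, -0.7454, -1.0081], 'torque': [0.0098, 0.0173, -0.0581], 'grip_force': 0.0, 'grip_width': 1.0006}
```

View pics/top0.png

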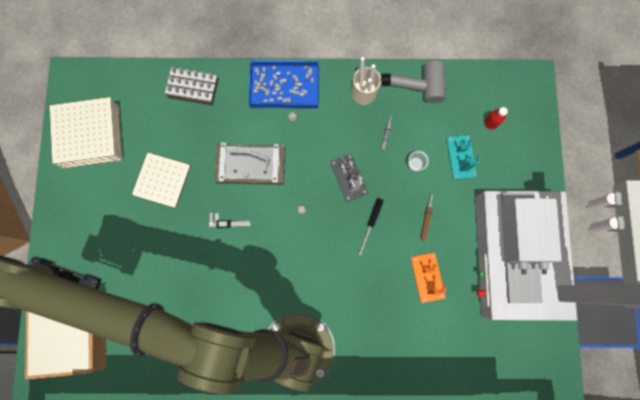

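View pics/scene0.png

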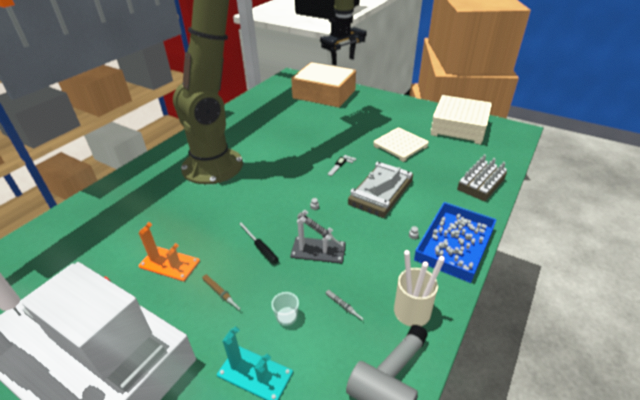

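Top view: the bracket block is at about (250,163), the dark rest holding the probe at (350,177), and decoy rests at (462,157) and (428,278). Next I'll enlarge the two important regions.

```bash
python3 - <<'E'
import cv2,numpy as np
def crop(f,x,y,w,h):
    return cv2.resize(cv2.imread(f)[y:y+h,x:x+w],(400,300),interpolation=cv2.INTER_CUBIC)
t,s="pics/top0.png","pics/scene0.png"
m=np.vstack([np.hstack([crop(t,210,133,80,60),crop(t,310,147,80,60)]),np.hstack([crop(s,340,155,80,60),crop(s,280,205,80,60)])])
cv2.imwrite("pics/mos.png",m)
E
```

```text
(no output)
```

View pics/mos.png

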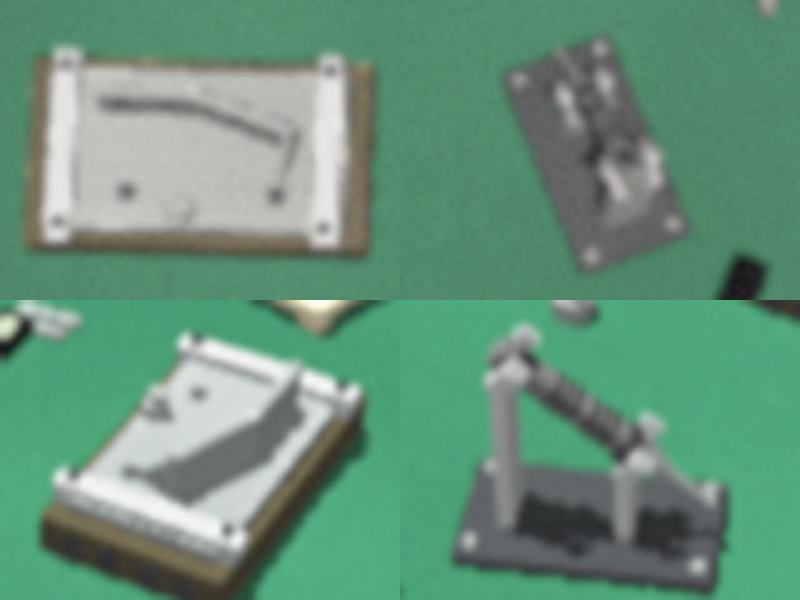

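The mosaic shows bracket yaw near 0, with the flange running left to right, the bend in the middle and the web on the right (-y). The rest has four white corner screws, and the probe tip heads up and left in the top view. I'll average several frames and enlarge for measuring.

```bash
cat > h.py <<'E'
import cv2,numpy as np
cams={n:np.load(f"{n}0.npz") for n in("scene","top")}
def ray(n,p):
    c=cams[n];d=c["cam_to_world"][:3,:3]@np.linalg.solve(c["K"],[p[0],p[1],1]);return c["cam_to_world"][:3,3],d
def plane(n,p,z):
    o,d=ray(n,p);return o+d*(z-o[2])/d[2]
def tri(pt,ps):
    A=[];b=[];
    for n,p in(("top",pt),("scene",ps)):
        o,d=ray(n,p);d=d/np.linalg.norm(d);P=np.eye(3)-np.outer(d,d);A.append(P);b.append(P@o)
    x=np.linalg.lstsq(np.vstack(A),np.hstack(b),rcond=None)[0]
    return x,max(np.linalg.norm(P@x-q) for P,q in zip(A,b))
def proj(n,X):
    c=cams[n];T=np.linalg.inv(c["cam_to_world"]);q=c["K"]@(T[:3,:3]@X+T[:3,3]);return q[:2]/q[2]
E
python3 - <<'E'
from bench import ctrl
import cv2,numpy as np
a={n:np.mean([ctrl.get_image(n)["pixels"].astype(float) for _ in range(12)],0)[:,:,::-1] for n in("scene","top")}
for n in a:np.save(f"{n}avg.npy",a[n])
def crop(im,x,y,w,h,k):
    c=cv2.resize(im[y:y+h,x:x+w],(w*k,h*k),interpolation=cv2.INTER_LANCZOS4)
    for i in range(0,w,10):cv2.line(c,(i*k,0),(i*k,6 if i%20 else 12),(0,0,255),1)
    for i in range(0,h,10):cv2.line(c,(0,i*k),(6 if i%20 else 12,i*k),(0,0,255),1)
    return np.clip(c,0,255)
cv2.imwrite("pics/b.png",np.hstack([crop(a["top"],212,138,76,50,5),crop(a["top"],322,150,56,50,5)]) if 0 else np.vstack([crop(a["top"],210,138,80,30,10),crop(a["scene"],345,158,80,30,10)]))
cv2.imwrite("pics/r.png",np.hstack([crop(a["top"],328,150,44,52,9),crop(a["scene"],288,208,44,52,9)]))
E
```

```text
[ WARN:0@23.343] global loadsave.cpp:1063 imwrite_ Unsupported depth image for selected encoder is fallbacked to CV_8U.
```

View pics/b.png

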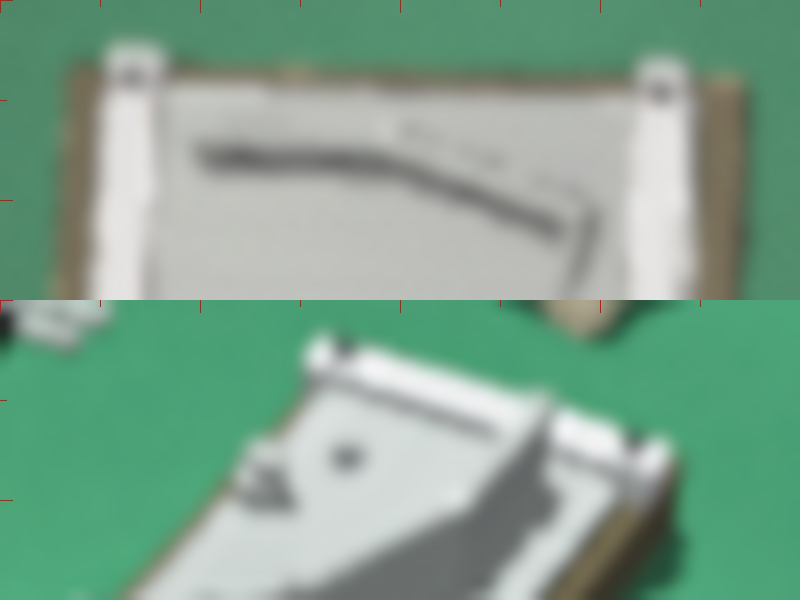

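View pics/r.png

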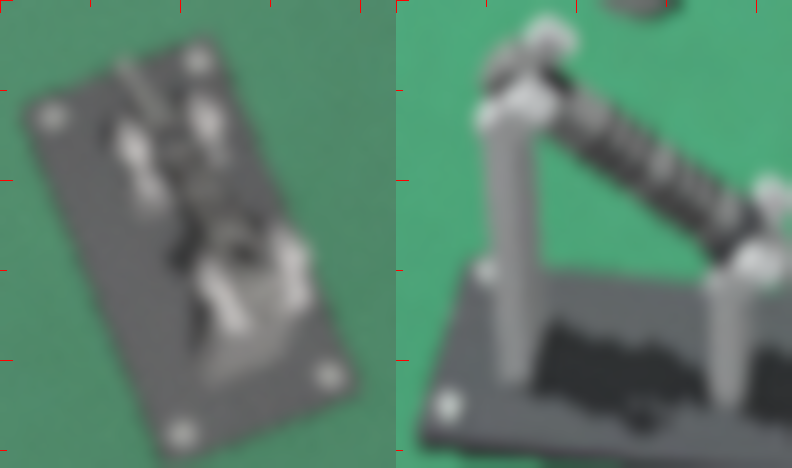

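b.png shows the flange's dark inner face as a strip. Its lower edge is the seam, at top-view px of about (230,155) open end, (248.5,155) bend and (266.5,162) web. r.png shows the rest's corner screws at about (333.8,163), (350,156.9), (364.7,191.8) and (348.2,198.2), with the tip at the upper left. Now I'll compute positions.

```bash
python3 - <<'E'
from h import *
from scipy.spatial.transform import Rotation as R
T=np.load("topavg.npy");S=np.load("sceneavg.npy");np.set_printoptions(precision=4,suppress=True)
def cen(im,p,sgn,r=3):
    x0,y0=int(round(p[0])),int(round(p[1]));w=im[y0-r:y0+r+1,x0-r:x0+r+1].mean(2)*sgn
    w=np.clip(w-np.percentile(w,60),0,None);yy,xx=np.mgrid[y0-r:y0+r+1,x0-r:x0+r+1];return np.array([(w*xx).sum(),(w*yy).sum()])/w.sum()
# zoomed crops: pixel = off + z/k - .5ish
rt=[cen(T,p,1) for p in((333.3,162.5),(349.5,156.4),(364.2,191.3),(347.7,197.7))]
rs=[cen(S,p,1) for p in((297.8-.5,238),(293.2,252.5),(339.2,258))]
W=np.array([plane("top",p,.011) for p in rt]);print("rest screws top",np.array(rt),"\n",W,"\ncentre",W.mean(0),"diags",np.linalg.norm(W[0]-W[2]),np.linalg.norm(W[1]-W[3]))
h=W[:2].mean(0)-W[2:].mean(0);print("rest yaw deg",np.degrees(np.arctan2(h[1],h[0])), np.linalg.norm(h))
print("rs",np.array(rs))
for X in W:print("proj scene",proj("scene",X))
for p in rs:
  for q in rt:
    x,e=tri(q,p)
    if e<.006:print("tri",x,e)
# straps
bt=[cen(T,p,-1,2) for p in((222.8,144.7),(275.7,146.3),(274.1,178.1),(220.9,176.9))]
bs=[cen(S,p,-1,2) for p in((379,162.5),(408,172))]
B=np.array([plane("top",p,.051) for p in bt]);print("strap",np.array(bt),"\n",B,"centre",B.mean(0))
v=B[[0,3]].mean(0)-B[[1,2]].mean(0);u=B[[0,1]].mean(0)-B[[3,2]].mean(0)
print("yaw y",np.degrees(np.arctan2(-v[0],v[1])),"yaw x",np.degrees(np.arctan2(u[1],u[0])),np.linalg.norm(u),np.linalg.norm(v))
for p in bs:
  for q in bt:
    x,e=tri(q,p)
    if e<.006:print("tri",x,e)
# seam edge: dark strip profile per column
g=T.mean(2);lo=[];
for x in range(227,270):
    c=np.interp(np.arange(145,172,.1),np.arange(145,172),g[145:172,x]);b=np.median(c[100:]) if 0 else np.percentile(c,70)
    y=np.arange(145,172,.1);k=slice(40,220);i=40+c[k].argmin();half=(b+c[i])/2
    j=i
    while j<len(c)-1 and c[j]<half:j+=1
    j2=i
    while j2>0 and c[j2]<half:j2-=1
    P=plane("top",(x,y[j]),.038);lo.append(P);print(x,round(y[j2],1),round(y[j],1),round(c[i]),round(b),P[:2])
E
```

```text
rest screws top [[333.1965 162.253 ]
 [349.5948 156.1739]
 [364.1349 191.2392]
 [347.8429 197.634 ]] 
 [[ 0.6113 -0.1127  0.011 ]
 [ 0.633  -0.1686  0.011 ]
 [ 0.5114 -0.2167  0.011 ]
 [ 0.4892 -0.1617  0.011 ]] 
centre [ 0.5612 -0.1649  0.011 ] diags 0.14422891573511717 0.14391653661251697
rest yaw deg 21.728443537733664 0.13116247689836597
rs [[298.3623 237.5154]
 [293.2806 252.531 ]
 [339.0836 257.6589]]
proj scene [341.7603 242.1008]
proj scene [338.7808 257.3816]
proj scene [293.0726 252.0322]
proj scene [297.3787 237.3287]
tri [ 0.4905 -0.1609  0.0097] 0.001357864120181463
tri [ 0.5118 -0.2167  0.0092] 0.000145928678972154
tri [ 0.6335 -0.1685  0.0099] 0.000323728016676179
strap [[222.4932 145.3238]
 [276.6296 145.5868]
 [273.8655 178.3686]
 [221.4353 177.0081]] 
 [[0.6574 0.2585 0.051 ]
 [0.6574 0.0776 0.051 ]
 [0.5452 0.0844 0.051 ]
 [0.5489 0.2576 0.051 ]] centre [0.6022 0.1695 0.051 ]
yaw y -0.5888563133852631 yaw x -1.5292626604539532 0.11039023572599402 0.17706891801052477
tri [0.5506 0.2587 0.0537] 0.002725965775378109
tri [0.6591 0.2596 0.05  ] 0.0016238886156435843
227
[... 1016 characters left out ...]
 188 [0.6204 0.1604]
253 154.2 157.4 127 188 [0.6197 0.1571]
254 154.7 157.8 128 188 [0.6184 0.1537]
255 155.1 158.2 126 188 [0.617  0.1503]
256 155.4 158.3 118 187 [0.6167 0.1469]
257 155.7 158.6 120 187 [0.6156 0.1435]
258 156.0 159.1 128 187 [0.6139 0.1401]
259 156.5 159.7 124 187 [0.6119 0.1367]
260 156.9 160.2 127 186 [0.6102 0.1333]
261 157.3 160.4 124 186 [0.6095 0.13  ]
262 157.7 160.8 127 186 [0.6081 0.1266]
263 158.1 161.3 127 185 [0.6064 0.1232]
264 158.4 161.6 122 183 [0.6054 0.1198]
265 158.8 161.9 133 180 [0.6044 0.1164]
266 159.2 162.1 151 175 [0.6037 0.1131]
267 159.5 166.6 148 174 [0.5882 0.1094]
268 158.2 165.4 139 182 [0.5924 0.1061]
269 158.0 163.3 141 185 [0.5996 0.1029]
```

```bash
cat >> h.py <<'E'
from scipy.spatial.transform import Rotation as R
def plan(target,head=None):
    "shift in tool axes (mm) and turn (deg) to bring TCP to target, tool y across heading"
    from bench import ctrl
    s=ctrl.get_state();M=R.from_rotvec(s["tool_rot"]).as_matrix();p=np.array(s["position"])
    print("t",s["time"],"pos",np.round(p,4),"toolx",np.round(M[:,0],3),"tooly",np.round(M[:,1],3),"toolz",np.round(M[:,2],3),"yaw x",round(np.degrees(np.arctan2(M[1,0],M[0,0])),2))
    print("shift units",np.round(M.T@(np.array(target)-p)/.06,3),"world mm",np.round((np.array(target)-p)*1e3,1))
E
python3 - <<'E'
from h import *
o=np.array([.5612,-.1649,.095]);y=np.radians(21.7);hx=np.array([np.cos(y),np.sin(y),0])
ax=hx*np.cos(np.radians(40))-np.array([0,0,np.sin(np.radians(40))])
for n in("top","scene"):
    for nm,d in(("rear",-.06),("origin",0),("collar",.033),("nib",.095)):print(n,nm,proj(n,o+ax*d).round(1))
x,e=tri((341.4,157),(342,242.7));print("tip tri",x,e,"expected",o+ax*.095)
plan(o+[0,0,.12])
E
```

```text
top rear [356.6 181.4]
top origin [350.3 170.9]
top collar [346.9 165.4]
top nib [340.9 155.5]
scene rear [299.8 213.6]
scene origin [316.9 225.8]
scene collar [326.1 232.3]
scene nib [342.9 244.2]
tip tri [ 0.62413169 -0.13836886  0.03749384] 0.0016219559630404215 expected [ 0.6288169  -0.13799197  0.03393518]
t 1.3 pos [0.2056 0.6166 0.2366] toolx [-0.949  0.316 -0.   ] tooly [0.316 0.949 0.   ] toolz [ 0.  0. -1.] yaw x 161.56
shift units [ -9.741 -10.483   0.36 ] world mm [ 355.6 -781.5  -21.6]
```

Emit:
{"fn": "send_rows", "kwargs": {"steps": [{"turn": 1},{"turn": 1},{"turn": 1},{"turn": 1},{"turn": 1},{"turn": 1},{"turn": 1},{"turn": 1},{"turn": 1}]}}

```text
validation failed for argument at $.st...
```

Emit:
{"fn": "send_rows", "kwargs": {"steps": [{"tx": -0.4,"ty": 0.4},{"tx": -0.75,"ty": 0.6},{"tx": -0.75,"ty": 0.6},{"tx": -0.75,"ty": 0.6},{"tx": -0.75,"ty": 0.6},{"tx": -0.75,"ty": 0.6},{"tx": -0.75,"ty": 0.6},{"tx": -0.9,"ty": 0.3},{"tx": -0.9,"ty": 0.3},{"tx": -0.9,"ty": 0.3},{"tx": -0.9,"ty": 0.3},{"tx": -0.9,"ty": 0.2}]}}

```text
validation failed for argument at $.st...
```

Emit:
{"fn": "send_rows", "kwargs": {"steps": [{"tx": -0.9,"ty": 0.2},{"tx": -0.9,"ty": 0.2},{"tx": -0.9,"ty": 0.13},{"tx": -0.9},{"turn": 1},{"turn": 1},{"turn": 1},{"turn": 1},{"turn": 1},{"turn": 1},{"turn": 1},{"turn": 1}]}}

```text
validation failed for argument at $.st...
```

```bash
python3 -c "
from h import *
plan([.5612,-.1649,.12])
from bench import ctrl
s=ctrl.get_state();print(np.round(s['ft_force'],2),np.round(s['joint_positions'],2))"
```

```text
t 1.3 pos [0.2056 0.6166 0.2366] toolx [-0.949  0.316 -0.   ] tooly [0.316 0.949 0.   ] toolz [ 0.  0. -1.] yaw x 161.56
shift units [ -9.741 -10.483   1.943] world mm [ 355.6 -781.5 -116.6]
[-0.39  0.1  -0.8 ] [-1.23  0.32 -0.07  1.45  0.02  1.37 -0.06]
```

Emit:
{"fn": "send_rows", "kwargs": {"steps": [{"tx": 0,"ty": 0,"tz": 0,"turn": 1,"grip": 1},{"tx": 0,"ty": 0,"tz": 0,"turn": 1,"grip": 1},{"tx": 0,"ty": 0,"tz": 0,"turn": 1,"grip": 1},{"tx": 0,"ty": 0,"tz": 0,"turn": 1,"grip": 1},{"tx": 0,"ty": 0,"tz": 0,"turn": 1,"grip": 1},{"tx": 0,"ty": 0,"tz": 0,"turn": 1,"grip": 1},{"tx": 0,"ty": 0,"tz": 0,"turn": 1,"grip": 1},{"tx": 0,"ty": 0,"tz": 0,"turn": 1,"grip": 1},{"tx": 0,"ty": 0,"tz": 0,"turn": 1,"grip": 1}]}}

```text
time: 2.42
position: [0.2055, 0.6167, 0.2366]
tool_rot: [-2.235, -2.208, -0.0]
ft_force: [-0.0, 0.4, 0.4]
grip_width: 1.0
grip_force: 0.0
```

Emit:
{"fn": "send_rows", "kwargs": {"steps": [{"tx": -0.4,"ty": 0.4,"tz": 0,"turn": 0,"grip": 1},{"tx": -0.75,"ty": 0.6,"tz": 0,"turn": 0,"grip": 1},{"tx": -0.75,"ty": 0.6,"tz": 0,"turn": 0,"grip": 1},{"tx": -0.75,"ty": 0.6,"tz": 0,"turn": 0,"grip": 1},{"tx": -0.75,"ty": 0.6,"tz": 0,"turn": 0,"grip": 1},{"tx": -0.75,"ty": 0.6,"tz": 0,"turn": 0,"grip": 1},{"tx": -0.75,"ty": 0.6,"tz": 0,"turn": 0,"grip": 1},{"tx": -0.9,"ty": 0.3,"tz": 0,"turn": 0,"grip": 1},{"tx": -0.9,"ty": 0.3,"tz": 0,"turn": 0,"grip": 1},{"tx": -0.9,"ty": 0.3,"tz": 0,"turn": 0,"grip": 1},{"tx": -0.9,"ty": 0.3,"tz": 0,"turn": 0,"grip": 1},{"tx": -0.9,"ty": 0.2,"tz": 0,"turn": 0,"grip": 1}]}}

```text
time: 3.92
position: [0.5259, 0.0484, 0.2369]
tool_rot: [2.23, 2.213, 0.002]
ft_force: [1.4, 0.7, -1.2]
grip_width: 1.001
grip_force: 0.0
```

Emit:
{"fn": "send_rows", "kwargs": {"steps": [{"tx": -0.9,"ty": 0.2,"tz": 0,"turn": 0,"grip": 1},{"tx": -0.9,"ty": 0.2,"tz": 0,"turn": 0,"grip": 1},{"tx": -0.9,"ty": 0.13,"tz": 0,"turn": 0,"grip": 1},{"tx": -0.9,"ty": 0,"tz": 0,"turn": 0,"grip": 1},{"tx": 0,"ty": 0,"tz": 0,"turn": 1,"grip": 1},{"tx": 0,"ty": 0,"tz": 0,"turn": 1,"grip": 1},{"tx": 0,"ty": 0,"tz": 0,"turn": 1,"grip": 1},{"tx": 0,"ty": 0,"tz": 0,"turn": 1,"grip": 1},{"tx": 0,"ty": 0,"tz": 0,"turn": 1,"grip": 1},{"tx": 0,"ty": 0,"tz": 0,"turn": 1,"grip": 1},{"tx": 0,"ty": 0,"tz": 0,"turn": 1,"grip": 1},{"tx": 0,"ty": 0,"tz": 0,"turn": 1,"grip": 1}]}}

```text
time: 5.42
position: [0.5555, -0.1659, 0.2367]
tool_rot: [-3.065, -0.688, -0.001]
ft_force: [-0.7, -0.3, 0.1]
grip_width: 0.998
grip_force: 0.0
```

```bash
python3 -c "
from h import *
plan([.5612,-.1649,.12])
from bench import ctrl
s=ctrl.get_state();print(np.round(s['ft_force'],2),np.round(s['joint_positions'],2))"
```

```text
t 5.425 pos [ 0.5555 -0.1659  0.2367] toolx [0.904 0.428 0.   ] tooly [ 0.428 -0.904 -0.   ] toolz [ 0.  0. -1.] yaw x 25.31
shift units [0.092 0.025 1.945] world mm [   5.7    1.  -116.7]
[-0.75 -0.28  0.07] [-0.53  0.23  0.9   1.66 -0.18  1.34 -0.73]
```

Emit:
{"fn": "send_rows", "kwargs": {"newtons": 40, "steps": [{"tx": 0.09,"ty": 0.025,"tz": 0,"turn": 0.45,"grip": 1},{"tx": 0,"ty": 0,"tz": 0.8,"turn": 0,"grip": 1},{"tx": 0,"ty": 0,"tz": 0.7,"turn": 0,"grip": 0.8},{"tx": 0,"ty": 0,"tz": 0.4,"turn": 0,"grip": 0.6},{"tx": 0,"ty": 0,"tz": 0.3,"turn": 0,"grip": 0.6},{"tx": 0,"ty": 0,"tz": 0.15,"turn": 0,"grip": 0.6},{"tx": 0,"ty": 0,"tz": 0.095,"turn": 0,"grip": 0.6},{"tx": 0,"ty": 0,"tz": 0,"turn": 0,"grip": 0.5},{"tx": 0,"ty": 0,"tz": 0,"turn": 0,"grip": 0.5}]}}

```text
time: 6.55
position: [0.5615, -0.1652, 0.0906]
tool_rot: [3.084, 0.598, 0.002]
ft_force: [-0.0, -0.1, -0.4]
grip_width: 0.515
grip_force: 0.0
```

```bash
python3 - <<'E'
from h import *
plan([.5612,-.1649,.09])
from bench import ctrl
for n,(x,y) in(("top",(320,140)),("scene",(275,180))):
    im=ctrl.get_image(n)["pixels"][:,:,::-1][y:y+75,x:x+66]
    globals()[n]=cv2.resize(im,None,fx=6,fy=6,interpolation=cv2.INTER_CUBIC)
cv2.imwrite("pics/g1.png",np.hstack([top,scene]))
E
```

```text
t 6.55 pos [ 0.5615 -0.1652  0.0906] toolx [0.927 0.374 0.001] tooly [ 0.374 -0.927  0.001] toolz [ 0.001 -0.    -1.   ] yaw x 21.96
shift units [-0.003 -0.007  0.01 ] world mm [-0.3  0.3 -0.6]
```

View pics/g1.png

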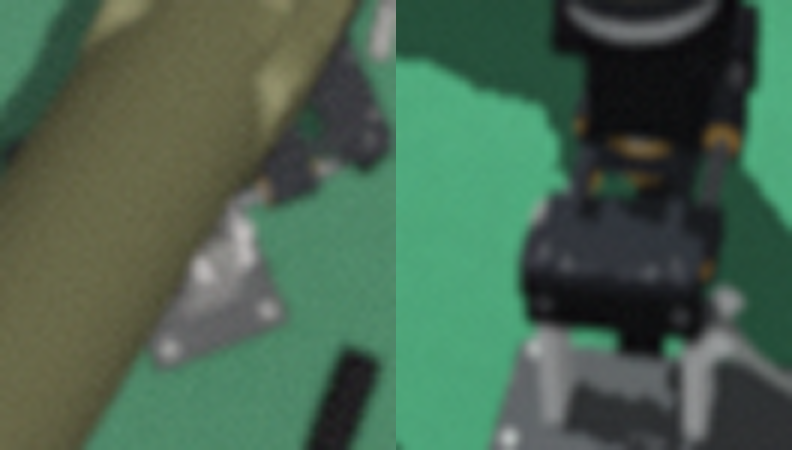

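The view shows the gripper between the two forks, at about scene px (380,225) and well placed, with no contact force. Closing.

Emit:
{"fn": "send_rows", "kwargs": {"newtons": 40, "steps": [{"tx": 0,"ty": 0,"tz": 0,"turn": 0,"grip": 0.3},{"tx": 0,"ty": 0,"tz": 0,"turn": 0,"grip": 0.2},{"tx": 0,"ty": 0,"tz": 0,"turn": 0,"grip": 0},{"tx": 0,"ty": 0,"tz": 0,"turn": 0,"grip": 0},{"tx": 0,"ty": 0,"tz": 0,"turn": 0,"grip": 0},{"tx": 0,"ty": 0,"tz": 0,"turn": 0,"grip": 0}]}}

```text
time: 7.4
position: [0.561, -0.165, 0.0899]
tool_rot: [-3.084, -0.599, -0.0]
ft_force: [-0.6, 1.0, 0.6]
grip_width: 0.165
grip_force: 40.0
```

```bash
python3 -c "
from h import *
plan([.5612,-.1649,.09])
from bench import ctrl
s=ctrl.get_state();print(np.round(s['ft_force'],2),np.round(s['torque'],3),s['grip_width']*87,s['grip_force'])"
```

```text
t 7.4 pos [ 0.561  -0.165   0.0899] toolx [0.927 0.374 0.   ] tooly [ 0.374 -0.927 -0.   ] toolz [ 0.  0. -1.] yaw x 21.97
shift units [ 0.004 -0.001 -0.002] world mm [0.2 0.1 0.1]
[-0.56  1.03  0.65] [-0.077  0.245  0.016] 14.317863049533388 39.999857218936086
```

Emit:
{"fn": "send_rows", "kwargs": {"steps": [{"tx": 0,"ty": 0,"tz": -0.2,"turn": 0,"grip": 0},{"tx": 0,"ty": 0,"tz": -0.4,"turn": 0,"grip": 0},{"tx": 0,"ty": 0,"tz": -0.5,"turn": 0,"grip": 0},{"tx": 0,"ty": 0,"tz": -0.4,"turn": 0,"grip": 0},{"tx": 0,"ty": 0,"tz": 0,"turn": 0.5,"grip": 0},{"tx": 0,"ty": 0,"tz": 0,"turn": 1,"grip": 0},{"tx": 0,"ty": 0,"tz": 0,"turn": 1,"grip": 0},{"tx": 0,"ty": 0,"tz": 0,"turn": 1,"grip": 0},{"tx": 0,"ty": 0,"tz": 0,"turn": 1,"grip": 0},{"tx": 0,"ty": 0,"tz": 0,"turn": 0.7,"grip": 0},{"tx": 0,"ty": 0,"tz": 0,"turn": 0.26,"grip": 0}]}}

```text
time: 8.78
position: [0.5609, -0.1651, 0.1803]
tool_rot: [-3.085, 0.593, -0.0]
ft_force: [-0.2, 0.1, -1.7]
grip_width: 0.169
grip_force: 40.0
```

Emit:
{"fn": "send_rows", "kwargs": {"steps": [{"tx": -0.1,"ty": -0.25,"tz": 0,"turn": 0,"grip": 0},{"tx": -0.2,"ty": -0.5,"tz": 0,"turn": 0,"grip": 0},{"tx": -0.3,"ty": -0.7,"tz": 0,"turn": 0,"grip": 0},{"tx": -0.35,"ty": -0.8,"tz": 0,"turn": 0,"grip": 0},{"tx": -0.35,"ty": -0.8,"tz": 0,"turn": 0,"grip": 0},{"tx": -0.35,"ty": -0.8,"tz": 0,"turn": 0,"grip": 0},{"tx": -0.35,"ty": -0.8,"tz": 0,"turn": 0,"grip": 0},{"tx": -0.35,"ty": -0.8,"tz": 0,"turn": 0,"grip": 0},{"tx": -0.3,"ty": -0.7,"tz": 0,"turn": 0,"grip": 0},{"tx": -0.15,"ty": -0.3,"tz": 0,"turn": 0,"grip": 0},{"tx": -0.05,"ty": -0.13,"tz": 0,"turn": 0,"grip": 0},{"tx": 0,"ty": 0,"tz": 0,"turn": 0,"grip": 0}]}}

```text
time: 10.28
position: [0.5484, 0.2639, 0.18]
tool_rot: [3.085, -0.593, 0.0]
ft_force: [-0.1, 0.3, -1.4]
grip_width: 0.164
grip_force: 40.0
```

```bash
python3 - <<'E'
from h import *
plan([.548,.265,.109])
from bench import ctrl
f=[];t=[];p=[]
for i in range(12):
    d=ctrl.get_image("scene" if i%2 else "top");n="scene" if i%2 else "top"
    s=ctrl.get_state();f.append(s["ft_force"]);t.append(s["joint_torque"]);p.append(s["position"])
    cv2.imwrite(f"pics/air_{n}.png",d["pixels"][:,:,::-1])
for a in(f,t,p):print(np.mean(a,0).round(4),np.std(a,0).round(4))
a=cv2.imread("pics/air_top.png")[120:200,200:306];b=cv2.imread("pics/air_scene.png")[90:215,320:440]
cv2.imwrite("pics/air.png",np.hstack([cv2.resize(a,(400,302),interpolation=2),cv2.resize(b[:91],(400,302),interpolation=2)]))
E
```

```text
t 10.275 pos [0.5484 0.2639 0.18  ] toolx [ 0.929 -0.371  0.   ] tooly [-0.371 -0.929  0.001] toolz [ 0.    -0.001 -1.   ] yaw x -21.76
shift units [-0.013 -0.015  1.183] world mm [ -0.4   1.1 -71. ]
[ 0.1677  0.0965 -1.4596] [0.5654 0.5001 0.3509]
[-1.67600e-01 -3.73779e+01  9.00650e+00 -2.99639e+01  1.43000e-02
 -8.76000e-02  7.00000e-04] [0.386  0.2176 0.3078 0.093  0.0508 0.002  0.0017]
[0.5485 0.2638 0.18  ] [0.0002 0.0008 0.0001]
```

View pics/air.png

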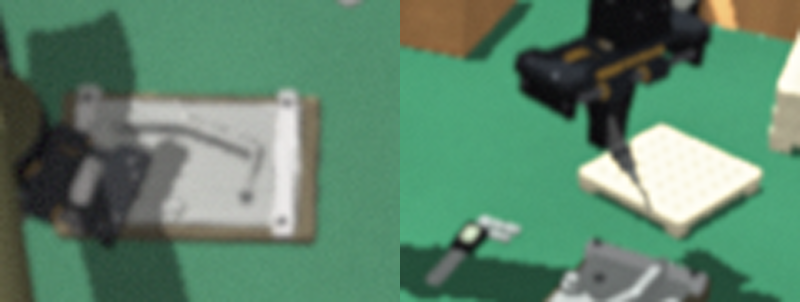

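The probe is held and pointing into the seam region, with its tip at about scene px (395,153). Lowering to just short of the corner.

Emit:
{"fn": "send_rows", "kwargs": {"steps": [{"tx": 0,"ty": 0,"tz": 0.3,"turn": 0,"grip": 0},{"tx": 0,"ty": 0,"tz": 0.5,"turn": 0,"grip": 0},{"tx": 0,"ty": 0,"tz": 0.28,"turn": 0,"grip": 0},{"tx": 0,"ty": 0,"tz": 0.1,"turn": 0,"grip": 0},{"tx": 0,"ty": 0,"tz": 0,"turn": 0,"grip": 0}]}}

```text
time: 11.5
position: [0.5483, 0.2649, 0.109]
tool_rot: [3.085, -0.592, 0.0]
ft_force: [-0.7, -0.1, -0.7]
grip_width: 0.172
grip_force: 40.0
```

```bash
cat >> h.py <<'E'
def read(N=12,save=None):
    from bench import ctrl
    f=[];q=[]
    for i in range(N):
        d=ctrl.get_image("scene" if i%2 else "top");s=ctrl.get_state()
        f.append(np.r_[s["ft_force"],s["torque"]]);q.append(np.r_[s["joint_torque"],s["position"]])
        if save:cv2.imwrite(f"pics/{save}_{'scene' if i%2 else 'top'}.png",d["pixels"][:,:,::-1])
    print("t",s["time"]);np.set_printoptions(precision=4,suppress=True,linewidth=150)
    for a in(f,q):print(np.mean(a,0),"\n  sd",np.std(a,0))
E
python3 - <<'E'
from h import *
read(8,"pre");plan([.5569,.2614,.0971])
hx=np.array([.929,-.371,0])
print("air tip scene pred",proj("scene",np.array([.5485,.2638,.18-.0561])+.0728*hx))
print("pre tip pred",proj("scene",np.array([.5485,.2638,.109-.0561])+.0728*hx),proj("top",np.array([.5485,.2638,.109-.0561])+.0728*hx))
a=cv2.imread("pics/pre_top.png")[138:168,212:252];b=cv2.imread("pics/pre_scene.png")[165:195,355:395]
cv2.imwrite("pics/pre.png",np.hstack([cv2.resize(a,(400,300),interpolation=2),cv2.resize(b,(400,300),interpolation=2)]))
E
```

```text
t 11.9
[ 0.1279  0.4012 -1.654  -0.0278  0.1633 -0.0127] 
  sd [0.4714 0.225  0.5433 0.0369 0.0194 0.0428]
[ -0.008  -39.9934  10.3681 -27.8346   0.0244  -0.0858   0.0003   0.5487   0.2652   0.1098] 
  sd [0.0252 0.2276 0.0929 0.198  0.0033 0.0123 0.0015 0.0002 0.0001 0.0002]
t 11.9 pos [0.5484 0.2651 0.1096] toolx [ 0.929 -0.37   0.   ] tooly [-0.37  -0.929 -0.001] toolz [ 0.001  0.001 -1.   ] yaw x -21.71
shift units [0.154 0.006 0.208] world mm [  8.5  -3.7 -12.5]
air tip scene pred [395.6172 152.0755]
pre tip pred [393.5522 169.7242] [228.4165 157.1647]
```

View pics/pre.png

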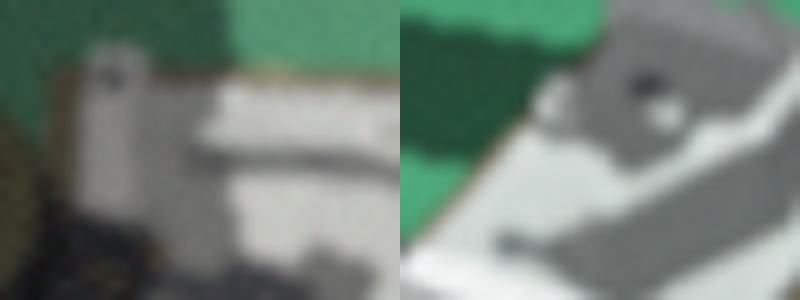

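Emit:
{"fn": "send_rows", "kwargs": {"steps": [{"tx": 0,"ty": 0,"tz": 0.09,"turn": 0,"grip": 0},{"tx": 0.06,"ty": 0,"tz": 0.05,"turn": 0,"grip": 0},{"tx": 0.04,"ty": 0,"tz": 0.034,"turn": 0,"grip": 0},{"tx": 0.026,"ty": 0.006,"tz": 0.022,"turn": 0,"grip": 0},{"tx": 0,"ty": 0,"tz": 0,"turn": 0,"grip": 0},{"tx": 0,"ty": 0,"tz": 0,"turn": 0,"grip": 0}]}}

```text
time: 12.65
position: [0.5551, 0.2619, 0.0974]
tool_rot: [-3.085, 0.592, -0.0]
ft_force: [-0.7, 0.2, -1.4]
grip_width: 0.166
grip_force: 40.0
```

```bash
python3 - <<'E'
from h import *
read(8);plan([.5569,.2614,.0971])
E
```

```text
t 13.05
[-0.2083  0.1545 -1.5164 -0.0006  0.172  -0.0104] 
  sd [0.4352 0.3211 0.3559 0.0403 0.0346 0.0205]
[  0.0229 -41.4051  10.9155 -27.5605   0.0265  -0.0895  -0.0001   0.5551   0.262    0.0974] 
  sd [0.0234 0.0185 0.0088 0.0053 0.0018 0.0006 0.0001 0.     0.     0.    ]
t 13.05 pos [0.5551 0.2619 0.0974] toolx [ 0.929 -0.37   0.   ] tooly [-0.37  -0.929 -0.   ] toolz [ 0.  0. -1.] yaw x -21.72
shift units [ 0.031 -0.004  0.004] world mm [ 1.8 -0.5 -0.3]
```

Emit:
{"fn": "send_rows", "kwargs": {"steps": [{"tx": 0,"ty": 0,"tz": 0.02,"turn": 0,"grip": 0},{"tx": 0,"ty": 0,"tz": 0,"turn": 0,"grip": 0},{"tx": 0,"ty": 0,"tz": 0,"turn": 0,"grip": 0}]}}

```text
time: 13.42
position: [0.5553, 0.2619, 0.0963]
tool_rot: [-3.085, 0.592, -0.001]
ft_force: [-0.5, -0.1, 0.5]
grip_width: 0.167
grip_force: 40.0
```

```bash
python3 - <<'E'
from h import *
read(6);plan([.5569,.2614,.0971])
E
```

```text
t 13.725
[-0.4946  0.076   0.2591 -0.0451  0.1283 -0.0251] 
  sd [0.4201 0.1987 0.5546 0.0326 0.0185 0.0298]
[  0.1156 -40.5784  10.6757 -26.7278   0.0089  -0.0896   0.0024   0.5552   0.2619   0.0963] 
  sd [0.0017 0.0276 0.0108 0.0511 0.0009 0.0186 0.0019 0.     0.     0.    ]
t 13.725 pos [0.5552 0.2619 0.0962] toolx [ 0.929 -0.37   0.   ] tooly [-0.37  -0.929 -0.   ] toolz [ 0.  0. -1.] yaw x -21.71
shift units [ 0.029 -0.002 -0.014] world mm [ 1.7 -0.5  0.9]
```

Emit:
{"fn": "send_rows", "kwargs": {"steps": [{"tx": 0.015,"ty": 0,"tz": 0,"turn": 0,"grip": 0},{"tx": 0.015,"ty": 0,"tz": 0,"turn": 0,"grip": 0},{"tx": 0,"ty": 0,"tz": 0,"turn": 0,"grip": 0},{"tx": 0,"ty": 0,"tz": 0,"turn": 0,"grip": 0}]}}

```text
time: 14.22
position: [0.5566, 0.2613, 0.0961]
tool_rot: [-3.085, 0.592, 0.0]
ft_force: [-1.2, 0.5, 0.3]
grip_width: 0.167
grip_force: 40.0
```

```bash
python3 - <<'E'
from h import *
read(6);plan([.5569,.2614,.0971])
E
```

```text
t 14.525
[-0.9838  0.698   0.3258  0.0915  0.3418  0.0167] 
  sd [0.467  0.7131 0.6237 0.0177 0.0109 0.0197]
[  0.5733 -40.7804  11.2438 -27.0034   0.2263  -0.3582  -0.0076   0.5567   0.2612   0.0961] 
  sd [0.0185 0.0071 0.0142 0.0094 0.0054 0.0092 0.0006 0.     0.     0.    ]
t 14.525 pos [0.5568 0.2612 0.0961] toolx [ 0.929 -0.37   0.   ] tooly [-0.37  -0.929 -0.   ] toolz [ 0.  0. -1.] yaw x -21.72
shift units [ 0.001 -0.004 -0.016] world mm [0.1 0.2 1. ]
```

Emit:
{"fn": "send_rows", "kwargs": {"steps": [{"tx": 0.013,"ty": 0,"tz": 0.011,"turn": 0,"grip": 0},{"tx": 0.013,"ty": 0,"tz": 0.011,"turn": 0,"grip": 0},{"tx": 0,"ty": 0,"tz": 0,"turn": 0,"grip": 0},{"tx": 0,"ty": 0,"tz": 0,"turn": 0,"grip": 0}]}}

```text
time: 15.02
position: [0.5582, 0.2607, 0.0949]
tool_rot: [-3.085, 0.592, 0.0]
ft_force: [-3.0, 0.7, 1.6]
grip_width: 0.17
grip_force: 40.0
```

```bash
python3 - <<'E'
from h import *
read(8);plan([.5569,.2614,.0971])
E
```

```text
t 15.425
[-1.867   0.4541  1.6701  0.127   0.5167 -0.0093] 
  sd [0.3343 0.539  0.4362 0.0123 0.0227 0.026 ]
[  0.9487 -40.3716  11.4686 -26.715    0.3395  -0.6378  -0.       0.5582   0.2607   0.0948] 
  sd [0.0107 0.0046 0.0129 0.0251 0.0079 0.013  0.0014 0.     0.     0.    ]
t 15.425 pos [0.5582 0.2607 0.0948] toolx [ 0.929 -0.37  -0.   ] tooly [-0.37  -0.929 -0.   ] toolz [ 0.  0. -1.] yaw x -21.71
shift units [-0.024 -0.003 -0.038] world mm [-1.3  0.7  2.3]
```

Emit:
{"fn": "send_rows", "kwargs": {"steps": [{"tx": 0.01,"ty": 0,"tz": 0,"turn": 0,"grip": 0},{"tx": 0.01,"ty": 0,"tz": 0,"turn": 0,"grip": 0},{"tx": 0,"ty": 0,"tz": 0,"turn": 0,"grip": 0},{"tx": 0,"ty": 0,"tz": 0,"turn": 0,"grip": 0}]}}

```text
time: 15.92
position: [0.5594, 0.2601, 0.0948]
tool_rot: [-3.085, 0.592, -0.0]
ft_force: [-2.2, 1.0, 1.1]
grip_width: 0.167
grip_force: 40.0
```

```bash
python3 - <<'E'
from h import *
read(8);plan([.5569,.2614,.0971])
E
```

```text
t 16.325
[-1.5283  0.749   2.0632  0.1199  0.4317  0.0029] 
  sd [0.3024 0.4282 0.3056 0.0225 0.0247 0.036 ]
[  0.8448 -40.3996  11.3587 -26.4896   0.2959  -0.5039  -0.0057   0.5594   0.2601   0.0949] 
  sd [0.0165 0.0094 0.0205 0.023  0.0069 0.0127 0.     0.     0.     0.    ]
t 16.325 pos [0.5594 0.2601 0.0948] toolx [ 0.929 -0.37   0.   ] tooly [-0.37  -0.929 -0.   ] toolz [ 0.  0. -1.] yaw x -21.72
shift units [-0.046 -0.004 -0.038] world mm [-2.5  1.3  2.3]
```

Emit:
{"fn": "send_rows", "kwargs": {"steps": [{"tx": 0.01,"ty": 0,"tz": 0,"turn": 0,"grip": 0},{"tx": 0.01,"ty": 0,"tz": 0,"turn": 0,"grip": 0},{"tx": 0,"ty": 0,"tz": 0,"turn": 0,"grip": 0},{"tx": 0,"ty": 0,"tz": 0,"turn": 0,"grip": 0}]}}

```text
time: 16.82
position: [0.5604, 0.2597, 0.0948]
tool_rot: [-3.085, 0.592, 0.0]
ft_force: [-2.3, 1.1, 1.6]
grip_width: 0.168
grip_force: 40.0
```

```bash
python3 - <<'E'
from h import *
read(6);plan([.5569,.2614,.0971])
E
```

```text
t 17.125
[-1.6297  0.7094  1.4185  0.1138  0.4775 -0.0147] 
  sd [0.4961 0.2897 0.5256 0.0123 0.0383 0.0275]
[  0.9344 -40.5339  11.5034 -26.5966   0.3345  -0.5894  -0.0042   0.5604   0.2597   0.0948] 
  sd [0.0045 0.0029 0.0026 0.0013 0.0015 0.0003 0.0002 0.     0.     0.    ]
t 17.125 pos [0.5604 0.2598 0.0948] toolx [ 0.929 -0.37   0.   ] tooly [-0.37  -0.929 -0.   ] toolz [ 0.  0. -1.] yaw x -21.71
shift units [-0.064 -0.003 -0.038] world mm [-3.5  1.6  2.3]
```

Emit:
{"fn": "send_rows", "kwargs": {"steps": [{"tx": 0.01,"ty": 0,"tz": 0,"turn": 0,"grip": 0},{"tx": 0.01,"ty": 0,"tz": 0,"turn": 0,"grip": 0},{"tx": 0,"ty": 0,"tz": 0,"turn": 0,"grip": 0},{"tx": 0,"ty": 0,"tz": 0,"turn": 0,"grip": 0}]}}

```text
time: 17.62
position: [0.5617, 0.2592, 0.0949]
tool_rot: [-3.085, 0.592, -0.0]
ft_force: [-2.4, 0.9, 1.8]
grip_width: 0.165
grip_force: 40.0
```

```bash
python3 - <<'E'
from h import *
read(6,"c");plan([.5569,.2614,.0971])
a=cv2.imread("pics/c_top.png")[138:168,212:252];b=cv2.imread("pics/c_scene.png")[150:195,365:425]
cv2.imwrite("pics/c.png",np.hstack([cv2.resize(a,(400,300),interpolation=2),cv2.resize(b,(400,300),interpolation=2)]))
E
```

```text
t 17.925
[-1.5379  0.653   1.7484  0.1169  0.4373  0.0085] 
  sd [0.1748 0.1574 0.6872 0.0409 0.0209 0.0357]
[  0.8541 -40.6415  11.4513 -26.5538   0.295   -0.5465  -0.0019   0.5616   0.2592   0.0948] 
  sd [0.0137 0.0029 0.0153 0.0096 0.0061 0.0065 0.0004 0.     0.     0.    ]
t 17.925 pos [0.5616 0.2592 0.0948] toolx [ 0.929 -0.37   0.   ] tooly [-0.37  -0.929 -0.   ] toolz [ 0.  0. -1.] yaw x -21.72
shift units [-0.086 -0.004 -0.038] world mm [-4.7  2.2  2.3]
```

Emit:
{"fn": "send_rows", "kwargs": {"steps": [{"tx": 0.01,"ty": 0,"tz": 0,"turn": 0,"grip": 0},{"tx": 0.01,"ty": 0,"tz": 0,"turn": 0,"grip": 0},{"tx": 0,"ty": 0,"tz": 0,"turn": 0,"grip": 0},{"tx": 0,"ty": 0,"tz": 0,"turn": 0,"grip": 0}]}}

```text
time: 18.42
position: [0.5628, 0.2588, 0.0948]
tool_rot: [-3.085, 0.592, -0.0]
ft_force: [-1.2, 1.7, 1.7]
grip_width: 0.166
grip_force: 40.0
```

```bash
python3 - <<'E'
from h import *
read(6,"c");plan([.5569,.2614,.0971])
a=cv2.imread("pics/c_top.png")[138:168,212:252];b=cv2.imread("pics/c_scene.png")[155:185,370:410]
cv2.imwrite("pics/c.png",np.hstack([cv2.resize(a,(400,300),interpolation=2),cv2.resize(b,(400,300),interpolation=2)]))
E
```

```text
t 18.725
[-1.5389  0.7734  1.5992  0.108   0.4463  0.0065] 
  sd [0.3747 0.5263 0.395  0.0231 0.0373 0.0119]
[  0.8545 -40.7545  11.4888 -26.5627   0.2932  -0.5555  -0.001    0.5627   0.2588   0.0948] 
  sd [0.0097 0.0018 0.0109 0.0076 0.0043 0.005  0.0002 0.     0.     0.    ]
t 18.725 pos [0.5627 0.2589 0.0948] toolx [ 0.929 -0.37   0.   ] tooly [-0.37  -0.929 -0.   ] toolz [ 0.  0. -1.] yaw x -21.72
shift units [-0.106 -0.004 -0.038] world mm [-5.8  2.5  2.3]
```

View pics/c.png

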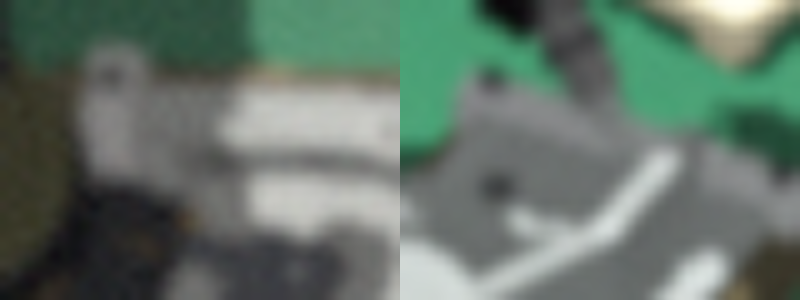

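```bash
python3 - <<'E'
from h import *
f=lambda n,p:((proj(n,np.array(p))+.5-((370,155) if n=="scene" else (212,138)))*10+((400,0) if n=="scene" else (0,0))).round(0)
for nm,p in dict(open_top=(.628,.237,.074),open_top_back=(.636,.237,.074),bend_top=(.6255,.1726,.074),bend_back=(.634,.1726,.074),web_top=(.6024,.1118,.074),open_bot=(.628,.237,.038),tip=(.6284,.2327,.041),nose20=(.6284-.0142,.2327+.0057,.041+.0129),nose40=(.6284-.0285,.2327+.0113,.041+.0257),collar=(.6284-.042,.2327+.0167,.041+.038)).items():print(nm,f("scene",p),f("top",p))
E
```

```text
open_top [680. 111.] [159. 145.]
open_top_back [702. 118.] [160. 122.]
bend_top [593. 208.] [355. 153.]
bend_back [617. 216.] [355. 128.]
web_top [447. 286.] [538. 223.]
open_bot [669. 198.] [178. 174.]
tip [666. 198.] [189. 170.]
nose20 [637. 146.] [164. 201.]
nose40 [609.  94.] [138. 233.]
collar [582.  45.] [113. 264.]
```

Emit:
{"fn": "send_rows", "kwargs": {"steps": [{"tx": 0.01,"ty": -0.004,"tz": 0,"turn": 0,"grip": 0},{"tx": 0.01,"ty": -0.004,"tz": 0,"turn": 0,"grip": 0},{"tx": 0.01,"ty": -0.004,"tz": 0,"turn": 0,"grip": 0},{"tx": 0,"ty": 0,"tz": 0,"turn": 0,"grip": 0},{"tx": 0,"ty": 0,"tz": 0,"turn": 0,"grip": 0}]}}

```text
time: 19.35
position: [0.5647, 0.2587, 0.0948]
tool_rot: [3.085, -0.592, 0.0]
ft_force: [-1.7, -0.4, 2.1]
grip_width: 0.168
grip_force: 40.0
```

```bash
python3 - <<'E'
from h import *
read(4);plan([.5569,.2614,.0971])
E
```

```text
t 19.55
[-1.9394 -0.1961  2.0255 -0.1193  0.5149 -0.042 ] 
  sd [0.4338 0.6313 0.3277 0.0261 0.0149 0.0336]
[  0.4961 -41.1155  11.2378 -26.9106   0.0854  -0.6922   0.0461   0.5647   0.2587   0.0948] 
  sd [0.0206 0.0045 0.0197 0.0043 0.0103 0.0008 0.0016 0.     0.     0.    ]
t 19.55 pos [0.5647 0.2587 0.0948] toolx [ 0.929 -0.37   0.   ] tooly [-0.37  -0.929 -0.   ] toolz [ 0. -0. -1.] yaw x -21.72
shift units [-0.136  0.007 -0.038] world mm [-7.8  2.7  2.3]
```

Emit:
{"fn": "send_rows", "kwargs": {"steps": [{"tx": 0.01,"ty": -0.004,"tz": 0,"turn": 0,"grip": 0},{"tx": 0.01,"ty": -0.004,"tz": 0,"turn": 0,"grip": 0},{"tx": 0,"ty": 0,"tz": 0,"turn": 0,"grip": 0},{"tx": 0,"ty": 0,"tz": 0,"turn": 0,"grip": 0}]}}

```text
time: 20.05
position: [0.5657, 0.2587, 0.0946]
tool_rot: [3.085, -0.592, -0.001]
ft_force: [-3.8, 0.1, 0.7]
grip_width: 0.171
grip_force: 40.0
```

```bash
python3 - <<'E'
from h import *
read(4);plan([.5569,.2614,.0971])
E
```

```text
t 20.25
[-3.3448 -0.526   1.5061 -0.202   0.8142 -0.1053] 
  sd [0.3802 0.5483 0.7243 0.0304 0.0491 0.0154]
[  0.4755 -41.5634  11.4015 -27.7648   0.0249  -1.1756   0.1016   0.5657   0.2588   0.0947] 
  sd [0.008  0.0247 0.0032 0.0447 0.0045 0.0195 0.0026 0.     0.     0.    ]
t 20.25 pos [0.5657 0.2588 0.0947] toolx [ 0.929 -0.37  -0.   ] tooly [-0.37  -0.929  0.   ] toolz [-0. -0. -1.] yaw x -21.72
shift units [-0.152  0.014 -0.04 ] world mm [-8.8  2.6  2.4]
```

```bash
cat > q.py <<'E'
from h import *
from bench import ctrl
s=ctrl.get_state();j=s["joint_torque"];M=R.from_rotvec(s["tool_rot"]).as_matrix()
F=np.array(s["ft_force"])-[0,.2,-1.53];p=np.array(s["position"])
print("t",s["time"],"F",F.round(2),"j1,2,4,5,6,7",np.round(np.array(j)[[0,1,3,4,5,6]],3),"pos",p.round(4),"freetip",(p+.0728*M[:,0]+.0561*M[:,2]).round(4),"grip",round(s["grip_width"],3))
E
```

Emit:
{"fn": "send_rows", "kwargs": {"steps": [{"tx": 0.01,"ty": 0.025,"tz": 0,"turn": 0,"grip": 0},{"tx": 0.014,"ty": 0.039,"tz": 0,"turn": 0,"grip": 0},{"tx": 0.014,"ty": 0.039,"tz": 0,"turn": 0,"grip": 0}]}}

```text
time: 20.62
position: [0.5656, 0.2536, 0.0949]
tool_rot: [-3.084, 0.589, -0.0]
ft_force: [-2.5, 3.0, 0.8]
grip_width: 0.164
grip_force: 40.0
```

```bash
python3 q.py
```

```text
t 20.625 F [-2.52  2.8   2.35] j1,2,4,5,6,7 [  2.822 -40.72  -26.499   1.321  -0.753  -0.188] pos [0.5656 0.2536 0.0949] freetip [0.6333 0.2269 0.0388] grip 0.164
```

Emit:
{"fn": "send_rows", "kwargs": {"steps": [{"tx": 0.014,"ty": 0.039,"tz": 0,"turn": 0,"grip": 0},{"tx": 0.014,"ty": 0.039,"tz": 0,"turn": 0,"grip": 0},{"tx": 0.014,"ty": 0.039,"tz": 0,"turn": 0,"grip": 0},{"tx": 0.014,"ty": 0.039,"tz": 0,"turn": 0,"grip": 0}]}}

```text
time: 21.12
position: [0.5654, 0.2421, 0.0948]
tool_rot: [-3.085, 0.592, 0.0]
ft_force: [-2.2, 3.4, 1.1]
grip_width: 0.168
grip_force: 40.0
```

```bash
python3 q.py
```

```text
t 21.125 F [-2.18  3.2   2.59] j1,2,4,5,6,7 [  2.682 -40.058 -26.564   1.3    -0.792  -0.185] pos [0.5654 0.2421 0.0948] freetip [0.633  0.2152 0.0387] grip 0.168
```

Emit:
{"fn": "send_rows", "kwargs": {"steps": [{"tx": 0.014,"ty": 0.039,"tz": 0,"turn": 0,"grip": 0},{"tx": 0.014,"ty": 0.039,"tz": 0,"turn": 0,"grip": 0},{"tx": 0.014,"ty": 0.039,"tz": 0,"turn": 0,"grip": 0},{"tx": 0.014,"ty": 0.039,"tz": 0,"turn": 0,"grip": 0}]}}

```text
time: 21.62
position: [0.5651, 0.2322, 0.0948]
tool_rot: [-3.085, 0.592, -0.0]
ft_force: [-3.1, 3.4, 1.0]
grip_width: 0.169
grip_force: 40.0
```

```bash
python3 q.py
```

```text
t 21.625 F [-3.14  3.23  2.5 ] j1,2,4,5,6,7 [  2.681 -39.477 -26.591   1.273  -0.816  -0.182] pos [0.5651 0.2322 0.0948] freetip [0.6327 0.2052 0.0387] grip 0.169
```

Emit:
{"fn": "send_rows", "kwargs": {"steps": [{"tx": 0.0137,"ty": 0.039,"tz": 0,"turn": 0,"grip": 0},{"tx": 0.0137,"ty": 0.039,"tz": 0,"turn": 0,"grip": 0},{"tx": 0.0137,"ty": 0.039,"tz": 0,"turn": 0,"grip": 0},{"tx": 0.0137,"ty": 0.039,"tz": 0,"turn": 0,"grip": 0},{"tx": 0.0137,"ty": 0.039,"tz": 0,"turn": 0,"grip": 0}]}}

```text
time: 22.25
position: [0.5645, 0.2198, 0.0948]
tool_rot: [-3.085, 0.592, -0.0]
ft_force: [-2.4, 4.0, 0.5]
grip_width: 0.166
grip_force: 40.0
```

```bash
python3 q.py
```

```text
t 22.25 F [-2.38  3.8   2.06] j1,2,4,5,6,7 [  2.556 -38.742 -26.624   1.234  -0.803  -0.181] pos [0.5645 0.2198 0.0948] freetip [0.6322 0.1928 0.0387] grip 0.166
```

Emit:
{"fn": "send_rows", "kwargs": {"steps": [{"tx": 0.0138,"ty": 0.039,"tz": 0,"turn": 0,"grip": 0},{"tx": 0.0138,"ty": 0.039,"tz": 0,"turn": 0,"grip": 0},{"tx": 0.0138,"ty": 0.039,"tz": 0,"turn": 0,"grip": 0},{"tx": 0.0138,"ty": 0.039,"tz": 0,"turn": 0,"grip": 0}]}}

```text
time: 22.75
position: [0.5642, 0.2099, 0.0948]
tool_rot: [-3.085, 0.592, -0.0]
ft_force: [-2.9, 3.3, 1.0]
grip_width: 0.172
grip_force: 40.0
```

```bash
python3 q.py
```

```text
t 22.75 F [-2.9   3.15  2.5 ] j1,2,4,5,6,7 [  2.477 -38.177 -26.632   1.196  -0.797  -0.178] pos [0.5642 0.2099 0.0948] freetip [0.6318 0.1829 0.0387] grip 0.172
```

Emit:
{"fn": "send_rows", "kwargs": {"steps": [{"tx": 0.0138,"ty": 0.039,"tz": 0,"turn": 0,"grip": 0},{"tx": 0.0138,"ty": 0.039,"tz": 0,"turn": 0,"grip": 0}]}}

```text
time: 23.0
position: [0.564, 0.2049, 0.0948]
tool_rot: [-3.085, 0.592, -0.0]
ft_force: [-2.4, 2.3, 0.6]
grip_width: 0.167
grip_force: 40.0
```

```bash
python3 q.py
```

```text
t 23.0 F [-2.36  2.14  2.14] j1,2,4,5,6,7 [  2.436 -37.898 -26.635   1.178  -0.792  -0.178] pos [0.564  0.2049 0.0948] freetip [0.6316 0.178  0.0387] grip 0.167
```

Emit:
{"fn": "send_rows", "kwargs": {"steps": [{"tx": 0.0138,"ty": 0.039,"tz": 0,"turn": 0,"grip": 0}]}}

```text
time: 23.12
position: [0.5639, 0.2024, 0.0948]
tool_rot: [-3.085, 0.592, -0.0]
ft_force: [-2.2, 3.0, 0.7]
grip_width: 0.167
grip_force: 40.0
```

```bash
python3 q.py
```

```text
t 23.125 F [-2.18  2.77  2.25] j1,2,4,5,6,7 [  2.418 -37.762 -26.637   1.167  -0.791  -0.177] pos [0.5639 0.2024 0.0948] freetip [0.6315 0.1755 0.0387] grip 0.167
```

Emit:
{"fn": "send_rows", "kwargs": {"steps": [{"tx": 0.0138,"ty": 0.039,"tz": 0,"turn": 0,"grip": 0}]}}

```text
time: 23.25
position: [0.5638, 0.1999, 0.0948]
tool_rot: [-3.085, 0.592, -0.0]
ft_force: [-2.4, 2.9, 1.0]
grip_width: 0.168
grip_force: 40.0
```

```bash
python3 q.py
```

```text
t 23.25 F [-2.36  2.68  2.58] j1,2,4,5,6,7 [  2.395 -37.627 -26.64    1.158  -0.789  -0.176] pos [0.5638 0.1999 0.0948] freetip [0.6314 0.173  0.0387] grip 0.168
```

Emit:
{"fn": "send_rows", "kwargs": {"steps": [{"tx": 0.0138,"ty": 0.039,"tz": 0,"turn": 0,"grip": 0}]}}

```text
time: 23.38
position: [0.5637, 0.1975, 0.0948]
tool_rot: [-3.085, 0.592, -0.0]
ft_force: [-3.0, 2.5, 1.4]
grip_width: 0.17
grip_force: 40.0
```

```bash
python3 q.py
```

```text
t 23.375 F [-3.02  2.27  2.92] j1,2,4,5,6,7 [  2.371 -37.492 -26.645   1.146  -0.787  -0.175] pos [0.5637 0.1975 0.0948] freetip [0.6313 0.1705 0.0387] grip 0.17
```

Emit:
{"fn": "send_rows", "kwargs": {"steps": [{"tx": 0.0138,"ty": 0.039,"tz": 0,"turn": 0,"grip": 0}]}}

```text
time: 23.5
position: [0.5636, 0.1951, 0.0948]
tool_rot: [-3.085, 0.592, -0.0]
ft_force: [-1.7, 2.9, 0.9]
grip_width: 0.168
grip_force: 40.0
```

```bash
python3 q.py
```

```text
t 23.5 F [-1.74  2.7   2.44] j1,2,4,5,6,7 [  2.479 -37.3   -26.591   1.261  -0.765  -0.202] pos [0.5636 0.1951 0.0948] freetip [0.6312 0.1681 0.0387] grip 0.168
```

Emit:
{"fn": "send_rows", "kwargs": {"steps": [{"tx": 0.0,"ty": 0.041,"tz": 0,"turn": 0,"grip": 0}]}}

```text
time: 23.62
position: [0.5628, 0.1932, 0.0949]
tool_rot: [-3.085, 0.591, -0.001]
ft_force: [-0.6, 4.5, 1.0]
grip_width: 0.162
grip_force: 40.1
```

```bash
python3 q.py
```

```text
t 23.625 F [-0.63  4.28  2.54] j1,2,4,5,6,7 [  3.191 -36.801 -25.972   1.542  -0.48   -0.259] pos [0.5628 0.1932 0.0949] freetip [0.6305 0.1663 0.0388] grip 0.162
```

Emit:
{"fn": "send_rows", "kwargs": {"steps": [{"tx": 0.001,"ty": 0.0415,"tz": 0,"turn": 0,"grip": 0}]}}

```text
time: 23.75
position: [0.562, 0.1911, 0.095]
tool_rot: [-3.084, 0.591, -0.001]
ft_force: [-1.1, 5.1, 1.4]
grip_width: 0.172
grip_force: 40.1
```

```bash
python3 q.py
```

```text
t 23.75 F [-1.07  4.88  2.97] j1,2,4,5,6,7 [  3.265 -36.58  -25.914   1.583  -0.458  -0.276] pos [0.562  0.1911 0.095 ] freetip [0.6297 0.1643 0.0389] grip 0.172
```

Emit:
{"fn": "send_rows", "kwargs": {"newtons": 55, "steps": [{"tx": 0.001,"ty": 0.0415,"tz": 0,"turn": 0,"grip": 0},{"tx": 0.001,"ty": 0.0415,"tz": 0,"turn": 0,"grip": 0}]}}

```text
time: 24.0
position: [0.5602, 0.1864, 0.0949]
tool_rot: [-3.085, 0.591, -0.001]
ft_force: [-2.5, 4.3, 1.5]
grip_width: 0.168
grip_force: 55.1
```

```bash
python3 q.py
```

```text
t 24.0 F [-2.47  4.14  3.05] j1,2,4,5,6,7 [  3.223 -36.14  -25.972   1.59   -0.472  -0.279] pos [0.5602 0.1864 0.0949] freetip [0.6279 0.1596 0.0389] grip 0.168
```

Emit:
{"fn": "send_rows", "kwargs": {"steps": [{"tx": 0.001,"ty": 0.0415,"tz": 0,"turn": 0,"grip": 0},{"tx": 0.001,"ty": 0.0415,"tz": 0,"turn": 0,"grip": 0},{"tx": 0.001,"ty": 0.0415,"tz": 0,"turn": 0,"grip": 0}]}}

```text
time: 24.38
position: [0.5576, 0.1795, 0.095]
tool_rot: [-3.085, 0.59, -0.001]
ft_force: [-2.5, 4.8, 1.4]
grip_width: 0.169
grip_force: 55.1
```

```bash
python3 q.py
```

```text
t 24.375 F [-2.54  4.64  2.95] j1,2,4,5,6,7 [  3.204 -35.458 -26.051   1.599  -0.502  -0.281] pos [0.5576 0.1795 0.095 ] freetip [0.6253 0.1526 0.0389] grip 0.169
```

Emit:
{"fn": "send_rows", "kwargs": {"steps": [{"tx": -0.001,"ty": 0.0415,"tz": 0,"turn": 0,"grip": 0},{"tx": -0.001,"ty": 0.0415,"tz": 0,"turn": 0,"grip": 0},{"tx": -0.001,"ty": 0.0415,"tz": 0,"turn": 0,"grip": 0},{"tx": -0.001,"ty": 0.0415,"tz": 0,"turn": 0,"grip": 0}]}}

```text
time: 24.88
position: [0.5537, 0.17, 0.0949]
tool_rot: [-3.085, 0.591, -0.001]
ft_force: [-0.9, 4.8, 0.9]
grip_width: 0.169
grip_force: 55.1
```

```bash
python3 q.py
```

```text
t 24.875 F [-0.88  4.58  2.44] j1,2,4,5,6,7 [  3.061 -34.438 -25.937   1.509  -0.414  -0.271] pos [0.5537 0.17   0.0949] freetip [0.6214 0.1431 0.0389] grip 0.169
```

Emit:
{"fn": "send_rows", "kwargs": {"steps": [{"tx": 0.0005,"ty": 0.0415,"tz": 0,"turn": 0,"grip": 0},{"tx": 0.0005,"ty": 0.0415,"tz": 0,"turn": 0,"grip": 0},{"tx": 0.0005,"ty": 0.0415,"tz": 0,"turn": 0,"grip": 0},{"tx": 0.0005,"ty": 0.0415,"tz": 0,"turn": 0,"grip": 0}]}}

```text
time: 25.38
position: [0.55, 0.1602, 0.0948]
tool_rot: [-3.085, 0.592, -0.0]
ft_force: [-1.8, 4.4, 1.2]
grip_width: 0.164
grip_force: 55.1
```

```bash
python3 q.py
```

```text
t 25.375 F [-1.77  4.17  2.71] j1,2,4,5,6,7 [  2.937 -33.438 -25.871   1.472  -0.389  -0.269] pos [0.55   0.1602 0.0948] freetip [0.6176 0.1332 0.0387] grip 0.164
```

Emit:
{"fn": "send_rows", "kwargs": {"steps": [{"tx": 0.001,"ty": 0.0415,"tz": 0,"turn": 0,"grip": 0},{"tx": 0.001,"ty": 0.0415,"tz": 0,"turn": 0,"grip": 0},{"tx": 0.001,"ty": 0.0415,"tz": 0,"turn": 0,"grip": 0},{"tx": 0.001,"ty": 0.0415,"tz": 0,"turn": 0,"grip": 0},{"tx": 0.001,"ty": 0.0415,"tz": 0,"turn": 0,"grip": 0}]}}

```text
time: 26.0
position: [0.5456, 0.1486, 0.0948]
tool_rot: [-3.085, 0.592, 0.0]
ft_force: [-1.8, 5.1, 1.9]
grip_width: 0.167
grip_force: 55.1
```

```bash
python3 q.py
```

```text
t 26.0 F [-1.81  4.89  3.45] j1,2,4,5,6,7 [  2.937 -32.323 -25.96    1.473  -0.431  -0.27 ] pos [0.5456 0.1486 0.0948] freetip [0.6132 0.1217 0.0387] grip 0.167
```

Emit:
{"fn": "send_rows", "kwargs": {"steps": [{"tx": 0.0005,"ty": 0.0415,"tz": 0,"turn": 0,"grip": 0},{"tx": 0.0005,"ty": 0.0415,"tz": 0,"turn": 0,"grip": 0}]}}

```text
time: 26.25
position: [0.5438, 0.144, 0.0948]
tool_rot: [-3.085, 0.592, -0.0]
ft_force: [-1.8, 4.3, 1.3]
grip_width: 0.165
grip_force: 55.1
```

```bash
python3 q.py
```

```text
t 26.25 F [-1.79  4.06  2.79] j1,2,4,5,6,7 [  2.913 -31.854 -26.006   1.492  -0.427  -0.275] pos [0.5438 0.144  0.0948] freetip [0.6114 0.1171 0.0387] grip 0.165
```

Emit:
{"fn": "send_rows", "kwargs": {"steps": [{"tx": 0.0005,"ty": 0.0415,"tz": 0,"turn": 0,"grip": 0}]}}

```text
time: 26.38
position: [0.5429, 0.1416, 0.0948]
tool_rot: [-3.085, 0.592, -0.0]
ft_force: [-0.8, 4.8, 1.6]
grip_width: 0.169
grip_force: 55.1
```

```bash
python3 q.py
```

```text
t 26.375 F [-0.77  4.61  3.1 ] j1,2,4,5,6,7 [  2.928 -31.649 -26.021   1.478  -0.444  -0.272] pos [0.5429 0.1416 0.0948] freetip [0.6105 0.1147 0.0387] grip 0.169
```

Emit:
{"fn": "send_rows", "kwargs": {"steps": [{"tx": 0.0003,"ty": 0.0415,"tz": 0,"turn": 0,"grip": 0}]}}

```text
time: 26.5
position: [0.542, 0.1393, 0.0948]
tool_rot: [-3.085, 0.592, -0.0]
ft_force: [-1.7, 4.6, 2.0]
grip_width: 0.161
grip_force: 55.1
```

```bash
python3 q.py
```

```text
t 26.5 F [-1.66  4.36  3.53] j1,2,4,5,6,7 [  2.947 -31.418 -26.013   1.477  -0.446  -0.271] pos [0.542  0.1393 0.0948] freetip [0.6096 0.1124 0.0387] grip 0.161
```

Emit:
{"fn": "send_rows", "kwargs": {"steps": [{"tx": 0.0003,"ty": 0.0415,"tz": 0,"turn": 0,"grip": 0}]}}

```text
time: 26.62
position: [0.5411, 0.137, 0.0948]
tool_rot: [-3.085, 0.592, -0.0]
ft_force: [-1.9, 5.7, 1.0]
grip_width: 0.164
grip_force: 55.1
```

```bash
python3 q.py
```

```text
t 26.625 F [-1.94  5.54  2.51] j1,2,4,5,6,7 [  2.917 -31.082 -26.02    1.628  -0.37   -0.304] pos [0.5411 0.137  0.0948] freetip [0.6087 0.1101 0.0387] grip 0.164
```

Emit:
{"fn": "send_rows", "kwargs": {"steps": [{"tx": 0,"ty": 0.025,"tz": 0,"turn": 0,"grip": 0}]}}

```text
time: 26.75
position: [0.541, 0.1366, 0.0949]
tool_rot: [-3.084, 0.591, -0.002]
ft_force: [0.5, 6.8, -0.9]
grip_width: 0.171
grip_force: 55.1
```

```bash
python3 q.py
```

```text
t 26.75 F [0.51 6.56 0.61] j1,2,4,5,6,7 [  4.289 -31.215 -25.079   2.341   0.213  -0.385] pos [0.541  0.1366 0.0949] freetip [0.6087 0.1098 0.0389] grip 0.171
```

Emit:
{"fn": "send_rows", "kwargs": {"steps": [{"tx": -0.03,"ty": -0.02,"tz": -0.026,"turn": 0,"grip": 0},{"tx": -0.1,"ty": -0.02,"tz": -0.085,"turn": 0,"grip": 0},{"tx": -0.1,"ty": -0.02,"tz": -0.2,"turn": 0,"grip": 0},{"tx": 0,"ty": 0,"tz": -0.4,"turn": 0,"grip": 0},{"tx": 0,"ty": 0,"tz": -0.4,"turn": 0,"grip": 0},{"tx": 0,"ty": 0,"tz": -0.3,"turn": 0,"grip": 0},{"tx": 0,"ty": 0,"tz": 0,"turn": -0.5,"grip": 0},{"tx": 0,"ty": 0,"tz": 0,"turn": -1,"grip": 0},{"tx": 0,"ty": 0,"tz": 0,"turn": -1,"grip": 0},{"tx": 0,"ty": 0,"tz": 0,"turn": -1,"grip": 0},{"tx": 0,"ty": 0,"tz": 0,"turn": -1,"grip": 0},{"tx": 0,"ty": 0,"tz": 0,"turn": -0.96,"grip": 0}]}}

```text
time: 28.25
position: [0.5287, 0.143, 0.1796]
tool_rot: [3.082, 0.603, -0.002]
ft_force: [0.4, -0.3, -1.2]
grip_width: 0.167
grip_force: 55.0
```

```bash
python3 q.py; python3 -c "
from h import *
plan([.561,-.165,.18])"
```

```text
t 28.25 F [ 0.42 -0.48  0.37] j1,2,4,5,6,7 [ -0.598 -28.478 -30.437  -0.066  -0.061  -1.074] pos [0.5287 0.143  0.1796] freetip [0.5961 0.1704 0.1234] grip 0.167
t 28.25 pos [0.5287 0.143  0.1796] toolx [ 0.926  0.377 -0.001] tooly [ 0.377 -0.926  0.001] toolz [-0.001 -0.001 -1.   ] yaw x 22.15
shift units [-1.437e+00  4.958e+00 -1.000e-03] world mm [  32.3 -308.     0.4]
```

Emit:
{"fn": "send_rows", "kwargs": {"steps": [{"tx": -0.09,"ty": 0.31,"tz": 0,"turn": 0,"grip": 0},{"tx": -0.2,"ty": 0.7,"tz": 0,"turn": 0,"grip": 0},{"tx": -0.23,"ty": 0.8,"tz": 0,"turn": 0,"grip": 0},{"tx": -0.23,"ty": 0.8,"tz": 0,"turn": 0,"grip": 0},{"tx": -0.23,"ty": 0.8,"tz": 0,"turn": 0,"grip": 0},{"tx": -0.22,"ty": 0.75,"tz": 0,"turn": 0,"grip": 0},{"tx": -0.15,"ty": 0.5,"tz": 0,"turn": 0,"grip": 0},{"tx": -0.09,"ty": 0.3,"tz": 0,"turn": 0,"grip": 0},{"tx": 0,"ty": 0,"tz": 0,"turn": 0,"grip": 0},{"tx": 0,"ty": 0,"tz": 0,"turn": 0,"grip": 0}]}}

```text
time: 29.5
position: [0.5598, -0.1638, 0.1794]
tool_rot: [-3.084, -0.597, 0.001]
ft_force: [0.6, 0.1, -0.5]
grip_width: 0.168
grip_force: 55.0
```

```bash
python3 -c "
from h import *
from bench import ctrl
plan([.561,-.165,.18])
d=ctrl.get_image('scene');c=d['pixels'][:,:,::-1][170:260,280:400]
c=cv2.resize(c,None,fx=6,fy=6,interpolation=2)
s=ctrl.get_state();M=R.from_rotvec(s['tool_rot']).as_matrix();p=np.array(s['position'])
o=p-.005*M[:,2];ax=np.cos(np.radians(40))*M[:,0]+np.sin(np.radians(40))*M[:,2]
for k in(-.06,.033,.095):
    q=(proj('scene',o+k*ax)+.5-(280,170))*6;print(k,q);cv2.circle(c,(int(q[0]),int(q[1])),4,(0,0,255),1)
cv2.imwrite('pics/ret.png',c)"
```

```text
t 29.5 pos [ 0.5598 -0.1638  0.1794] toolx [ 0.928  0.373 -0.   ] tooly [ 0.373 -0.928 -0.001] toolz [-0.001  0.001 -1.   ] yaw x 21.9
shift units [ 0.011  0.025 -0.01 ] world mm [ 1.2 -1.2  0.6]
-0.06 [111.38980436 105.53732066]
0.033 [277.70396349 227.02728187]
0.095 [383.83106691 304.5515152 ]
```

View pics/ret.png

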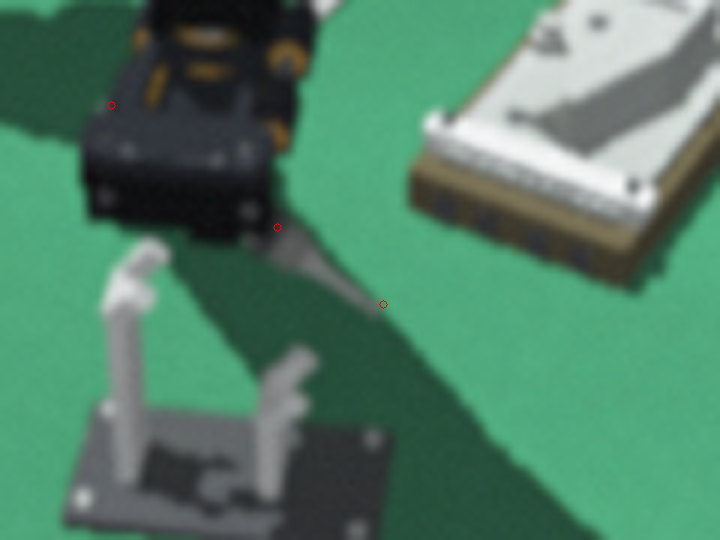

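The tip sits where predicted, at about crop (385,308), so the probe hasn't slipped. Lowering it into the forks.

Emit:
{"fn": "send_rows", "kwargs": {"steps": [{"tx": 0.011,"ty": 0.025,"tz": 0.2,"turn": 0,"grip": 0},{"tx": 0,"ty": 0,"tz": 0.4,"turn": 0,"grip": 0},{"tx": 0,"ty": 0,"tz": 0.3,"turn": 0,"grip": 0},{"tx": 0,"ty": 0,"tz": 0.15,"turn": 0,"grip": 0},{"tx": 0,"ty": 0,"tz": 0.1,"turn": 0,"grip": 0},{"tx": 0,"ty": 0,"tz": 0,"turn": 0,"grip": 0}]}}

```text
time: 30.3
position: [0.5615, -0.1653, 0.1104]
tool_rot: [3.084, 0.598, -0.0]
ft_force: [-0.2, -0.0, -1.4]
grip_width: 0.164
grip_force: 55.0
```

```bash
python3 q.py; python3 -c "
from h import *
plan([.561,-.165,.0900])"
```

```text
t 30.3 F [-0.19 -0.22  0.11] j1,2,4,5,6,7 [-7.0000e-03 -3.5548e+01 -2.7441e+01 -9.1000e-02 -5.1000e-02  1.7000e-02] pos [ 0.5615 -0.1653  0.1104] freetip [ 0.629  -0.1381  0.0543] grip 0.164
t 30.3 pos [ 0.5615 -0.1653  0.1104] toolx [ 0.927  0.374 -0.   ] tooly [ 0.374 -0.927  0.   ] toolz [-0. -0. -1.] yaw x 21.96
shift units [-0.006 -0.008  0.34 ] world mm [ -0.5   0.3 -20.4]
```

Emit:
{"fn": "send_rows", "kwargs": {"steps": [{"tx": -0.006,"ty": -0.007,"tz": 0.08,"turn": 0,"grip": 0},{"tx": 0,"ty": 0,"tz": 0.08,"turn": 0,"grip": 0},{"tx": 0,"ty": 0,"tz": 0.08,"turn": 0,"grip": 0},{"tx": 0,"ty": 0,"tz": 0.05,"turn": 0,"grip": 0},{"tx": 0,"ty": 0,"tz": 0.03,"turn": 0,"grip": 0},{"tx": 0,"ty": 0,"tz": 0,"turn": 0,"grip": 0},{"tx": 0,"ty": 0,"tz": 0,"turn": 0,"grip": 0}]}}

```text
time: 31.18
position: [0.5611, -0.1651, 0.0914]
tool_rot: [3.084, 0.598, 0.0]
ft_force: [-0.7, 0.6, -1.9]
grip_width: 0.166
grip_force: 55.0
```

```bash
python3 q.py; python3 -c "
from h import *
plan([.561,-.165,.0900])"
```

```text
t 31.175 F [-0.65  0.37 -0.38] j1,2,4,5,6,7 [-2.0000e-03 -3.6781e+01 -2.7010e+01 -6.8000e-02 -1.5000e-02  0.0000e+00] pos [ 0.5611 -0.1651  0.0914] freetip [ 0.6286 -0.1379  0.0353] grip 0.166
t 31.175 pos [ 0.5611 -0.1651  0.0914] toolx [0.927 0.374 0.   ] tooly [ 0.374 -0.927  0.   ] toolz [ 0. -0. -1.] yaw x 21.96
shift units [-0.001 -0.002  0.023] world mm [-0.1  0.1 -1.4]
```

Emit:
{"fn": "send_rows", "kwargs": {"steps": [{"tx": 0,"ty": 0,"tz": 0.01,"turn": 0,"grip": 0},{"tx": 0,"ty": 0,"tz": 0.012,"turn": 0,"grip": 0},{"tx": 0,"ty": 0,"tz": 0,"turn": 0,"grip": 0},{"tx": 0,"ty": 0,"tz": 0,"turn": 0,"grip": 0}]}}

```text
time: 31.68
position: [0.561, -0.165, 0.09]
tool_rot: [-3.084, -0.598, -0.0]
ft_force: [-0.3, -1.1, -0.5]
grip_width: 0.165
grip_force: 55.0
```

```bash
python3 q.py
```

```text
t 31.675 F [-0.34 -1.34  1.03] j1,2,4,5,6,7 [ 3.0000e-03 -3.6734e+01 -2.6826e+01 -6.1000e-02 -2.1000e-02  1.0000e-03] pos [ 0.561 -0.165  0.09 ] freetip [ 0.6285 -0.1378  0.0339] grip 0.165
```

Seated (z = 0.090, as at the pick). Releasing and backing straight up.

Emit:
{"fn": "send_rows", "kwargs": {"newtons": 10, "steps": [{"tx": 0,"ty": 0,"tz": 0,"turn": 0,"grip": 0.18},{"tx": 0,"ty": 0,"tz": 0,"turn": 0,"grip": 0.22},{"tx": 0,"ty": 0,"tz": 0,"turn": 0,"grip": 0.35},{"tx": 0,"ty": 0,"tz": 0,"turn": 0,"grip": 0.5},{"tx": 0,"ty": 0,"tz": 0,"turn": 0,"grip": 0.6},{"tx": 0,"ty": 0,"tz": 0,"turn": 0,"grip": 0.6},{"tx": 0,"ty": 0,"tz": -0.2,"turn": 0,"grip": 0.6},{"tx": 0,"ty": 0,"tz": -0.5,"turn": 0,"grip": 0.6},{"tx": 0,"ty": 0,"tz": -0.9,"turn": 0,"grip": 0.6},{"tx": 0,"ty": 0,"tz": -0.9,"turn": 0,"grip": 0.6},{"tx": 0,"ty": 0,"tz": -0.4,"turn": 0,"grip": 0.6}]}}

```text
time: 33.05
position: [0.5621, -0.1661, 0.2682]
tool_rot: [3.083, 0.597, 0.008]
ft_force: [-0.2, 0.2, 0.3]
grip_width: 0.598
grip_force: 0.0
```

Emit:
{"fn": "send_rows", "kwargs": {"steps": [{"tx": -0.5,"ty": -0.7,"tz": 0,"turn": 0,"grip": 0.6},{"tx": -0.3,"ty": -0.8,"tz": 0,"turn": 0,"grip": 0.6},{"tx": 0,"ty": -0.8,"tz": 0,"turn": 0,"grip": 0.6},{"tx": 0,"ty": -0.8,"tz": 0,"turn": 0,"grip": 0.6},{"tx": 0,"ty": 0,"tz": 0,"turn": 0,"grip": 0.6},{"tx": 0,"ty": 0,"tz": 0,"turn": 0,"grip": 0.6}]}}

```text
time: 33.8
position: [0.4472, -0.0115, 0.2645]
tool_rot: [-3.084, -0.597, -0.002]
ft_force: [0.3, -0.9, -0.2]
grip_width: 0.597
grip_force: 0.0
```

```bash
python3 - <<'E'
from h import *
from bench import ctrl
def z(im,x,y,w,h):return cv2.resize(im[y:y+h,x:x+w],(400,300),interpolation=2)
t=ctrl.get_image("top")["pixels"][:,:,::-1];s=ctrl.get_image("scene")["pixels"][:,:,::-1]
T=np.load("topavg.npy");S=np.load("sceneavg.npy")
cv2.imwrite("pics/end.png",np.vstack([np.hstack([z(t,310,147,80,60),z(s,280,205,80,60)]),np.hstack([z(T,310,147,80,60),z(S,280,205,80,60)])]))
s=ctrl.get_state();print(s["time"],s["position"],s["ft_force"])
E
```

```text
33.9 [ 0.4473213 -0.0120045  0.2641983] [-0.84248489 -0.32406384  0.37442994][ WARN:0@3.354] global loadsave.cpp:1063 imwrite_ Unsupported depth image for selected encoder is fallbacked to CV_8U.
```

View pics/end.png

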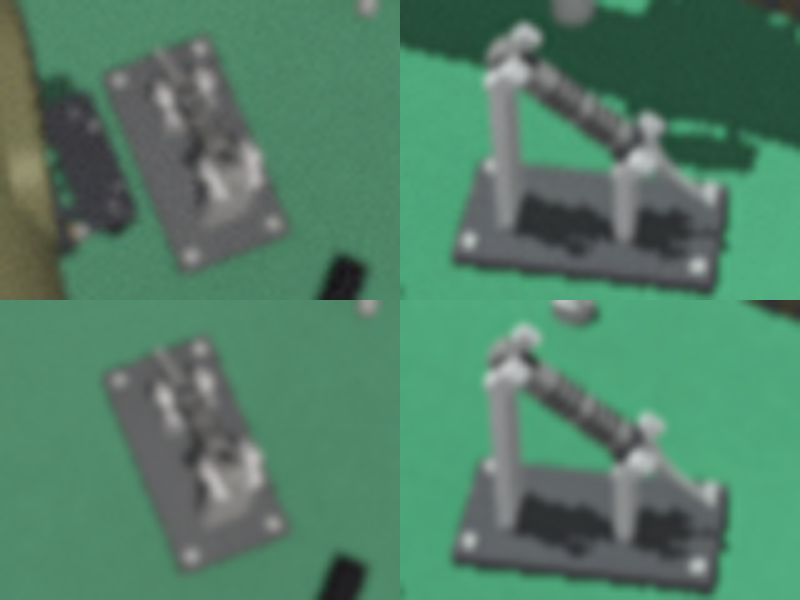

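The probe lies in both forks exactly as before (top row is now, bottom row is the start), and the gripper is clear. Handing in.

```bash
python3 -c "
from bench import ctrl
print(ctrl.close_job())"
```

```text
the job is handed in; nothing more can be done
None
```

I scanned the seam in one pass at about 2 cm/s from the open end (roughly 3 mm in, by my estimate) round the bend to the web, laid the probe back in both forks tip down, and handed the job in at about 34 s; forces put the nib about 2–4 mm into its spring on both faces, though to find the flange I first slid it about 9 mm across the base plate into the corner, and I don't have the judge's verdict.

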